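# Open the tab-locked canister and park its cap

### The job

Open the storage canister: squeeze the two tabs on its cap together and, keeping them squeezed, turn the cap anticlockwise until you feel it come up against its stop, without forcing it or wrenching at the canister; only then lift the cap straight off. Lower the cap plug-down into the wooden ring until its cover lies flat on the ring, then let go and leave it there. Do not push the neighbouring things about.

Things in the scene. Friction and masses are not known exactly. Their poses are not given: they have to be found in the camera images.
- canister: Grey round plastic canister fixed to the bench, 94 mm across (104 mm at its rubber foot); origin at the centre of its underside, z up. The cap lies on its neck at 60 mm height, inside a low crown wall (inner radius 41.5 mm, outer 47 mm, top at 68 mm) with two notches 13 mm wide, to its own +y and -y. Keep force between cap and canister, pressing down included, below 35 N.
- cap: Loose black plastic cap, about 0.15 kg. Origin on its axis at the underside of its round cover (80 mm across, 6 mm thick), z up. Below the cover a centring cone (64 mm, 5 mm deep), then a plug of 44 mm diameter to 20 mm down, with two lugs along the cap's x (62 mm over both). At the start it is seated and locked, its axes along the canister's, with 1.5 mm of sideways play. Two tabs stand on top.
- cap_grip (a point): Point on the cap's axis midway between the two tabs, 28 mm above the cap's origin, a good height for the middle of the finger pads; axes as the cap's. The tabs are upright plates to the +y and -y of it, 24 mm wide (along x), 6 mm thick, from 8 to 42 mm above the cap's origin; 52 mm over their outer faces when free, 36 mm when fully squeezed.
- tab_left (a joint): Inward travel of the tab at the cap's +y, m: 0 sprung out, 0.008 fully squeezed; its spring takes 3 N to start and 7 N at the end. From its foot a 9 mm wide tongue runs outward, to 46 mm from the axis, into a notch of the crown, and so locks the cap. From 0.005 of travel on the tongue is clear of the crown.
- tab_right (a joint): The same for the tab at the cap's -y.
- rest: Turned wooden ring fixed to the bench, 98 mm across, 30 mm high, with a through hole of 72 mm diameter. Origin at the centre of its underside. The plug, lugs and cone of the cap go into the hole at any angle; the cap's cover (80 mm) then lies on the ring's top.
- canister_mouth (a point): Centre of the neck, 60 mm above the canister's underside; axes as the canister's. Out of sight below it two claws hold the cap's lugs down; each lug has a gap to rise through, with a hard stop at the gap's far side. At the stop, or up to 5 degrees short of it, the cap lifts freely; elsewhere the claws catch it after 2 mm of lift.
- rest_top (a point): Centre of the ring's top, 30 mm above the bench: where the cap's origin must finally be.
- trickler: Bystander: small stand with a green cup, 66x95x80 mm, loose; origin at its underside.
- lube_tin: Bystander: flat round tin, 66 mm across, 26 mm high, loose; origin at its underside.
- seating_die: Bystander: threaded steel die lying on the bench, 30x82x30 mm, loose; origin at its underside.
- canister_stop (a point): Centre of the hidden stops, on the canister's axis 46 mm above its underside; axes as the canister's. The stop lies 41 to 81 degrees anticlockwise (from above) of the locked position; where exactly differs each time and can only be felt. Turning takes under 0.15 N m before the stop; 0.25 N m against it is plenty.

How it is judged:
On the way, in this order (a step that is already met when the one before it is completed fails the run):
1. the cap is turned more than 35 degrees with both tabs squeezed, still down in the canister (angle between the x axis of cap and the x axis of canister, either way round above 0.61 rad and value of joint each of tab_left, tab_right above 0.004 m and z of cap in the frame of canister_mouth below 0.006 m and horizontal distance between cap and canister_mouth below 0.006 m), for 0.1 s.
2. the cap is lifted off the canister (z of cap in the frame of canister_mouth above 0.03 m), for 0.1 s.
3. the cap, still held, is lowered into the wooden ring (horizontal distance between cap and rest_top below 0.006 m and z of cap in the frame of rest_top below 0.005 m and contact force between the fingers and cap above 1 N), for 0.05 s.
At the end, for the whole second after the job is handed in: The cap lies plug-down in the wooden ring, centred within 6 mm, its cover flat on the ring's top (within 3 mm and 0.08 rad), released and at rest (horizontal distance between cap and rest_top below 0.006 m and z of cap in the frame of rest_top between -0.003 and 0.003 m and angle between cap's own z axis and vertical below 0.08 rad and linear speed of cap below 0.02 m/s and contact force between the fingers and cap below 0.1 N); the robot touches nothing.
It fails at once if the cap is forced: more than 35 N between cap and canister (contact force between cap and canister above 35 N).
It fails at once if the robot presses on the canister or the ring with more than 25 N (contact force between any of the arm, the fingers and canister above 25 N or contact force between the fingers and rest above 25 N).
It fails at once if a bystander is pushed more than 20 mm (distance of any of trickler, lube_tin, seating_die from where it was at the start of the episode above 0.02 m).
It also fails if it takes over 72 s, if anything falls off the work surface, if the arm or the gripper's body presses on something with over 40 N, if the wrist force passes 120 N, or if a joint passes its speed limit or range.

### The arm

A 6-joint arm with a two-finger parallel gripper is mounted at the origin on a cart in front of the work surface, level with it; the furniture and walls round the work are solid. World frame = base frame: x ahead of the robot, y to its left, z up, the work surface at z = 0. Lengths are in m, angles in rad, forces in N, time in s.
With the tool pointing down it reaches from about 0.35 to 0.775 m from the base axis. Payload 7.3 kg.
Tool frame: the origin (TCP) lies midway between the tips of the shut fingers; the grasp point (between the pads) lies env.pinch_z behind it (env.pinch_z is the distance from the TCP to the grasp point, in m); z points along the fingers, y is the line along which they close (so a half turn about z gives the same grasp; the last joint's range is limited). The gripper opens to 92 mm and grips with 3 to 60 N. Pads are 19 mm wide; open, the fingers measure 130 mm over their backs; the gripper's body (75 mm by 190 mm) begins 47 mm behind the grasp point.
Start: joints at [1.005, 0.342, 1.524, -0, 1.275, -0.146], TCP at [0.214, 0.479, 0.227] pointing down, gripper open.
Joint ranges: [-2.53, 2.53], [-0.77, 2.02], [0.04, 2.7], [-1, 4.14], [0.28, 2.66], [-3.11, 3.11]. Speed limits (rad/s): [2.57, 2.57, 3.14, 3.14, 3.14, 3.14].

### API

Orientations are given as a rotation vector (axis times angle).
In Python, from station import telemetry, optics, ticket, env gives the robot as it stands.
- The arm moves only by the shell command python3 -m creep 'ROWS' [OPENING]. ROWS is JSON, a list of rows, each a list of 2 entries, a list of its own where there are three numbers: the shift along the tool's x, y, z in m, then the turn, a rotation vector about the tool's x, y, z in degrees. In form: [[[dx, dy, dz], [ax, ay, az]], ...]. A call has 1 to 12 rows; each row is the pose to reach, as a shift and turn from the pose commanded when the call began, along the tool's axes at that moment; what a row does not reach only later rows make up. A row lasts 1/12 s, in which the tool goes at most 41.7 mm and 7.16 degrees, less where a joint would pass 70% of its speed; a pose out of reach is approached as far as the arm can. A call with a gripper value outside its range is refused whole. OPENING is the closure, from -1 (fully open) to 1 (shut), set as the call begins (- or left out, the last holds). The fingers move at their own pace and stop on an object; the grip force is fixed at half the most. Time passes only in rows, so rows that repeat a pose let the fingers close. It gives the time, the measured TCP pose, the force, the opening and the grip force at its end, in the units of the state.
- telemetry.state(): the state, without advancing time (a new reading comes with each control period).
- optics.read_camera(name): name is "scene" or "top"; returns a dict with "pixels" (400x640x3 uint8, red, green, blue), "vfov" (degrees; the focal length in pixels is half the picture's height over the tangent of half this angle, whatever the lens; pixels are square), "cx", "cy" (the principal point, pixels), "k1" (the pictures are not rectified: a ray, as slopes to the right and down, at radius r is drawn at 1 + k1 r^2 times it, then the intrinsics apply), "extrinsics" (4x4, takes a point from camera to world coordinates). Camera axes: x right, y down, z forward; pixel columns grow to the right and rows downward; lengths in m; the calibration is good to about 2 mm. A picture is of the moment at which its call begins. There is no depth.
- ticket.close_job(): hands the job in; it is judged then, once.
The state is a dict: "clock": time; "joint_pos": joint angles; "joint_velocities": joint speeds; "effort": joint torques, N m; "eef_pos": TCP position; "tcp_rot": TCP orientation; "contact_force": force on the tool from outside, world axes, zero at the start; "wrist_torque": the same for the moment, N m; "opening": finger opening in m; "grasp_force": force on a finger pad.
Only numpy, scipy, OpenCV 4.12 (cv2) and the standard library are available. Lean on these libraries where they do the work, as an engineer would, in place of code of your own. Each camera call takes 0.05 s, during which the arm holds its last target. There are 200 camera calls.

## Working session

There is one attempt and no reset: what is moved stays moved. The work goes in short steps, Python scripts to look and compute and a shell command to move; the robot and the scene stay as the last step left them, time stands still between calls to the robot, and variables do not carry over. Pictures are saved under pics/ and viewed, at most 10 in all, crops included, and the job is handed in when it is done.

```bash
ls; mkdir -p pics; python3 - <<'E'
from station import telemetry, optics, ticket, env
import cv2,numpy as np
print(telemetry.state(), env.pinch_z)
for n in("scene","top"):
    c=optics.read_camera(n); cv2.imwrite(f"pics/{n}0.png",c["pixels"][:,:,::-1])
    print(n,{k:v for k,v in c.items() if k!="pixels"})
E
```

```text
pics
{'clock': 0.0, 'joint_pos': array([ 1.00498963e+00,  3.42739602e-01,  1.52501282e+00,  2.03481368e-05,
        1.27537902e+00, -1.46024954e-01]), 'joint_velocities': array([-0.00048931,  0.00106653, -0.00076567,  0.00082458, -0.00081947,
       -0.00054273]), 'effort': array([-1.41138949e-03, -4.31255078e+01, -2.44216847e+01,  7.15755299e-02,
        5.60509705e-02, -1.38312971e-04]), 'eef_pos': array([0.21373961, 0.4790847 , 0.22603766]), 'tcp_rot': array([-6.54454213e-01, -3.07210119e+00,  2.25459597e-03]), 'contact_force': array([-0.48444798, -0.2803487 , -0.06648718]), 'wrist_torque': array([-0.04113995,  0.02555891,  0.02660239]), 'grasp_force': 0.0, 'opening': 0.09146725924095181} 0.0188
scene {'vfov': 43.38241669554699, 'cx': 321.90101410808137, 'cy': 201.71406521349425, 'k1': -0.10490374714815882, 'extrinsics': array([[-0.59884537, -0.35258507,  0.7190744 , -0.30742259],
       [-0.80052119,  0.23723778, -0.55034904,  0.76867578],
       [ 0.02345323, -0.90520827, -0.42432056,  0.55069513],
       [ 0.        ,  0.        ,  0.        ,  1.        ]])}
top {'vfov': 44.39061687455407, 'cx': 323.3712803853707, 'cy': 197.85734972603316, 'k1': -0.09412452938058073, 'extrinsics': array([[ 0.01874652, -0.99469097,  0.10118518,  0.41419442],
       [-0.99970011, -0.01705313,  0.01757476,  0.13215259],
       [-0.01575593, -0.1014843 , -0.99471236,  1.14423314],
       [ 0.        ,  0.        ,  0.        ,  1.        ]])}
```

View pics/top0.png

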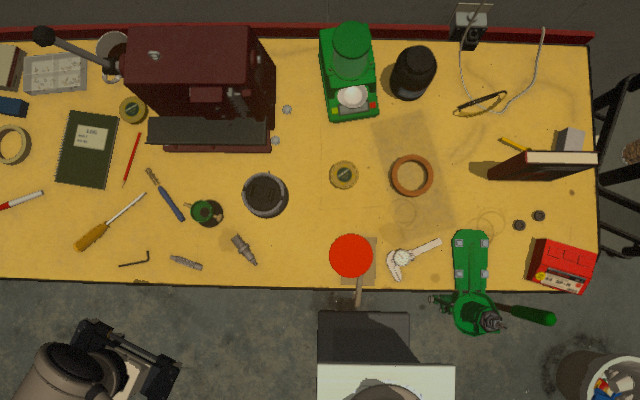

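View pics/scene0.png

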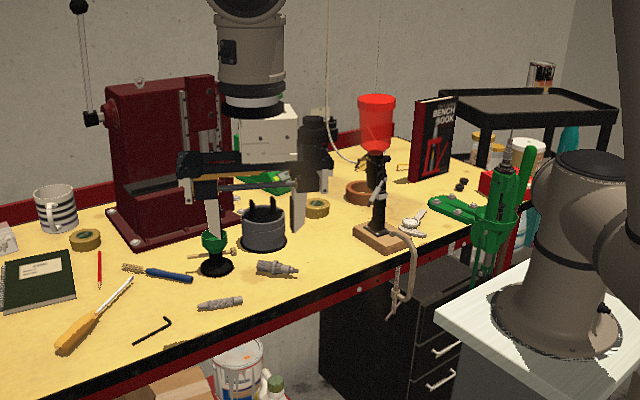

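The top view shows the canister at about (264,195), the wooden ring at (411,176), the trickler at (206,212), the tin at (344,175) and the die at (244,250). A tall red hopper stands at (351,255). I'll enlarge the canister and the ring next.

```bash
cat > h.py <<'E'
import numpy as np,cv2
from station import telemetry, optics, ticket, env
def cal(c):
    f=200/np.tan(np.radians(c["vfov"]/2)); K=np.array([[f,0,c["cx"]],[0,f,c["cy"]],[0,0,1]]); return K,np.array([c["k1"],0,0,0.]),c["extrinsics"]
def world(c,px,z):
    K,d,E=cal(c); u=cv2.undistortPoints(np.array(px,float).reshape(-1,1,2),K,d).reshape(-1,2)
    r=np.c_[u,np.ones(len(u))]@E[:3,:3].T; o=E[:3,3]
    return o+r*((z-o[2])/r[:,2])[:,None]
def pix(c,P):
    K,d,E=cal(c); W=np.linalg.inv(E); return cv2.projectPoints(np.array(P,float).reshape(-1,3),cv2.Rodrigues(W[:3,:3])[0],W[:3,3],K,d)[0].reshape(-1,2)
def crop(img,x,y,w,h,s):
    return cv2.resize(img[y:y+h,x:x+w],None,fx=s,fy=s,interpolation=cv2.INTER_CUBIC)
E
python3 - <<'E'
from h import *
t=cv2.imread("pics/top0.png");s=cv2.imread("pics/scene0.png")
g=lambda i:np.clip(255*(i/255.)**.5,0,255).astype('uint8')
a=crop(g(t),236,166,56,56,7);b=crop(g(t),383,148,56,56,7)
cv2.imwrite("pics/c1.png",np.hstack([a,b]))
cv2.imwrite("pics/c2.png",crop(g(s),225,180,80,75,7))
E
```

```text
(no output)
```

View pics/c1.png

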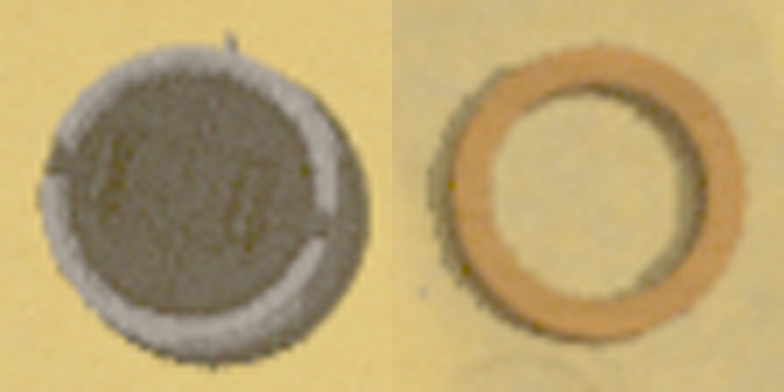

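View pics/c2.png

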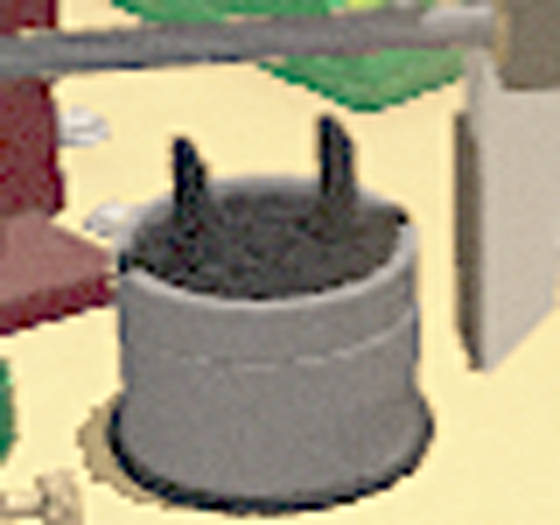

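Crop 1: the crown's inner edge is centred at about (193,193) in the crop, with notches at (60,160) and (318,228) and tab tops at (118,175) and (250,205). The ring's top spans 453–746 by 44–343. Crop 2: both tabs are visible, with tops at (190,145) and (335,122), and the notch faces right.

```bash
python3 - <<'E'
from h import *
c=optics.read_camera("top");s=optics.read_camera("scene")
T=lambda L,x0,y0:[(x0+(u+.5)/7-.5,y0+(v+.5)/7-.5) for u,v in L]
def rep(n,P): print(n,np.round(P,4).tolist())
w=world(c,T([(70,193),(317,193),(193,70),(193,317),(60,160),(318,228)],236,166),.068); rep("crown",w)
C=w[:4].mean(0);print("C",C,np.linalg.norm(w[0]-w[1]),np.linalg.norm(w[2]-w[3]));d=w[4]-w[5];print("notch deg",np.degrees(np.arctan2(d[1],d[0])),np.linalg.norm(d[:2]),w[4:].mean(0))
w=world(c,T([(118,175),(250,205)],236,166),.1);d=w[0]-w[1];print("tabs",w.tolist(),w.mean(0),np.linalg.norm(d),np.degrees(np.arctan2(d[1],d[0])))
w=world(c,T([(61,193),(354,193),(207,44),(207,343)],383,148),.03);print("ring",w.mean(0),np.linalg.norm(w[0]-w[1]),np.linalg.norm(w[2]-w[3]))
# scene check: project canister crown circle, tabs
P=C.copy();P[2]=0.102
print("scene px of axis at .102",(pix(s,P)-[225,180])*7+3)
w=world(s,T([(190,145),(335,122)],225,180),.1);d=w[0]-w[1];print("tabs scene",w.tolist(),w.mean(0),np.linalg.norm(d),np.degrees(np.arctan2(d[1],d[0])))
print(world(c,[(206,210)],.08),world(c,[(344,175)],.026),world(c,[(244,250)],.02),"hopper",world(s,[(376,100)],.25), world(c,[(351,255)],.28),world(s,[(380,237)],.02))
r=cv2.Rodrigues(telemetry.state()["tcp_rot"])[0];print(np.round(r,3))
E
```

```text
crown [[0.5312, 0.3241, 0.068], [0.5325, 0.2455, 0.068], [0.5712, 0.2861, 0.068], [0.4925, 0.2837, 0.068], [0.5417, 0.3277, 0.068], [0.5214, 0.2449, 0.068]]
C [0.53188292 0.28484298 0.068     ] 0.07861900202359727 0.07872401711381655
notch deg 76.23483178252339 0.08525268395512735 [0.53157366 0.28626516 0.068     ]
tabs [[0.5335701714915579, 0.30370934330923094, 0.10000000000000009], [0.5249774214454264, 0.2626427053436953, 0.10000000000000009]] [0.5292738  0.28317602 0.1       ] 0.041955978205109996 78.18197731096637
ring [ 0.58351901 -0.05121795  0.03      ] 0.0965031517014455 0.09916605920323304
scene px of axis at .102 [[264.23105945 139.92412731]]
tabs scene [[0.5449717663783951, 0.3031091551060197, 0.09999999999999998], [0.5347888448397018, 0.2580579994091998, 0.09999999999999998]] [0.53988031 0.28058358 0.1       ] 0.04618764467563041 77.26344724977454
[[0.49121301 0.40836573 0.08      ]] [[0.58167703 0.10538309 0.026     ]] [[0.40517769 0.33189452 0.02      ]] hopper [[ 0.61122543 -0.09836875  0.25      ]] [[0.40227759 0.097109   0.28      ]] [[0.37605302 0.08367535 0.02      ]]
[[-0.913  0.408 -0.001]
 [ 0.408  0.913 -0.001]
 [ 0.    -0.001 -1.   ]]
```

```bash
python3 - <<'E'
from h import *
from scipy.optimize import least_squares
c=optics.read_camera("top");s=optics.read_camera("scene")
def tri(a,b):
    r=least_squares(lambda P:np.r_[(pix(c,P)-a).ravel(),(pix(s,P)-b).ravel()],[.5,.1,.2]);return r.x,r.fun
print("hopper top",tri((351,255),(378,98)))
print("press right-front top corner",tri((247,85),(213,75)))
for z in(.1,.2,.3,.4):print(z,world(c,[(275,70),(247,85),(125,85),(270,150),(150,150),(351,233)],z)[:,:2].round(3).tolist())
E
```

```text
hopper top (array([0.40171513, 0.09758188, 0.32239035]), array([ 0.73784693,  0.70422123, -1.19667322, -0.02899146]))
press right-front top corner (array([0.69460687, 0.2896292 , 0.33338417]), array([-4.55257161, -2.85395357,  6.49950466,  1.87707831]))
0.1 [[0.804, 0.263], [0.769, 0.325], [0.769, 0.603], [0.623, 0.268], [0.62, 0.535], [0.446, 0.09]]
0.2 [[0.767, 0.251], [0.735, 0.306], [0.735, 0.558], [0.603, 0.255], [0.6, 0.496], [0.443, 0.094]]
0.3 [[0.729, 0.238], [0.701, 0.288], [0.701, 0.513], [0.583, 0.242], [0.58, 0.458], [0.44, 0.098]]
0.4 [[0.692, 0.226], [0.667, 0.269], [0.667, 0.468], [0.563, 0.229], [0.561, 0.419], [0.437, 0.102]]
```

```bash
cat >> h.py <<'E'
def go(p,yaw_deg):
    s=telemetry.state();R=cv2.Rodrigues(s["tcp_rot"])[0]
    d=R.T@(np.array(p)-s["eef_pos"]); a=np.radians(yaw_deg)
    y=np.array([np.cos(a),np.sin(a),0]);z=np.array([0,0,-1.]);G=np.c_[np.cross(y,z),y,z]
    print("shift",d.round(4),"turn",np.degrees(cv2.Rodrigues(R.T@G)[0].ravel()).round(2))
def st():
    s=telemetry.state();R=cv2.Rodrigues(s["tcp_rot"])[0]
    print(s["clock"].__round__(2),s["eef_pos"].round(4),"yaw",np.degrees(np.arctan2(R[1,1],R[0,1])).round(2),"F",s["contact_force"].round(1),"T",s["wrist_torque"].round(3),"op",round(s["opening"],4),"g",round(s["grasp_force"],1),"q",s["joint_pos"].round(2))
E
python3 -c "
from h import *
go([.533,.285,.18],77)"
```

```text
shift [-0.3706 -0.0474  0.0465] turn [ -0.03  -0.   -11.05]
```

```bash
R='[[-0.3705,-0.0475,0.0465],[0,0,-11]]'; : ; python3 -m creep '[[[-0.031,-0.004,0.004],[0,0,-1]],[[-0.062,-0.008,0.008],[0,0,-2]],[[-0.1,-0.013,0.012],[0,0,-3]],[[-0.14,-0.018,0.017],[0,0,-4]],[[-0.18,-0.023,0.022],[0,0,-5]],[[-0.22,-0.028,0.027],[0,0,-6]],[[-0.26,-0.033,0.032],[0,0,-7]],[[-0.3,-0.038,0.037],[0,0,-8]],[[-0.335,-0.043,0.042],[0,0,-9]],[[-0.36,-0.046,0.045],[0,0,-10]],[[-0.3705,-0.0475,0.0465],[0,0,-11]],[[-0.3705,-0.0475,0.0465],[0,0,-11]]]' -1
python3 - <<'E'
from h import *
st();go([.533,.285,.18],77)
t=optics.read_camera("scene")
g=lambda i:np.clip(255*(i/255.)**.5,0,255).astype('uint8')
cv2.imwrite("pics/s1.png",crop(g(t["pixels"][:,:,::-1]),190,90,160,160,3.7))
E
```

```text
clock: 1.3
eef_pos: [0.5348, 0.283, 0.1792]
tcp_rot: [-0.361, -3.12, 0.001]
contact_force: [-1.7, 0.7, -0.1]
opening: 0.0919
grasp_force: 0.0
1.3 [0.5348 0.283  0.1792] yaw 76.79 F [-1.7  0.7 -0.1] T [0.029 0.008 0.006] op 0.0919 g 0.0 q [ 0.36  0.53  1.36 -0.    1.25 -0.98]
shift [ 0.0022  0.0015 -0.0008] turn [-0.05 -0.02 -0.21]
```

View pics/s1.png

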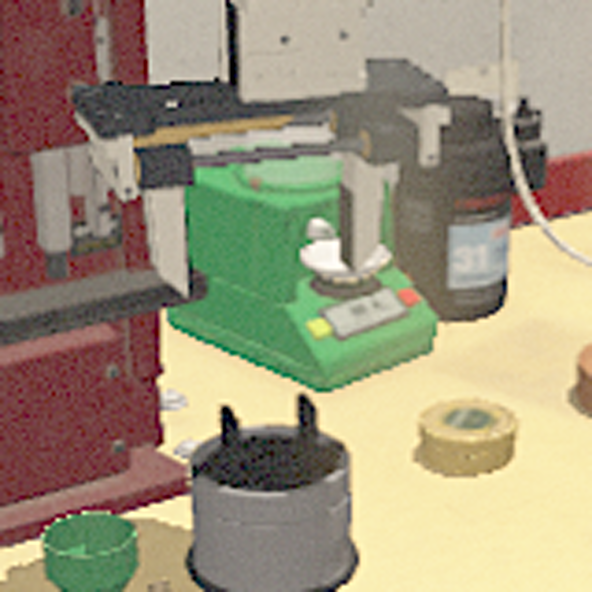

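```bash
python3 - <<'E'
from h import *
from scipy.optimize import least_squares
c=optics.read_camera("top");s=optics.read_camera("scene")
def tri(a,b):
    r=least_squares(lambda P:np.r_[(pix(c,P)-a).ravel(),(pix(s,P)-b).ravel()],[.5,.1,.2]);return r.x.round(3),r.fun.round(1)
print(tri((270,147),(245,167)))
# tip symmetric check: project finger inner tips & canister axis
st();go([.533,.285,.073],77)
E
```

```text
(array([0.624, 0.267, 0.141]), array([-1.9, -1.4,  2.5,  0.5]))
1.45 [0.5321 0.2855 0.1802] yaw 76.94 F [ 0.1 -0.4  0.9] T [-0.033  0.004 -0.025] op 0.092 g 0.0 q [ 0.37  0.52  1.37  0.    1.25 -0.98]
shift [-0.001  -0.0003  0.1072] turn [ 0.   -0.04 -0.06]
```

```bash
python3 -m creep '[[[-0.0005,0,0.02],[0,0,0]],[[-0.0005,0,0.045],[0,0,0]],[[-0.0005,0,0.07],[0,0,0]],[[-0.0005,0,0.09],[0,0,0]],[[-0.0005,0,0.1],[0,0,0]],[[-0.0005,0,0.105],[0,0,0]],[[-0.0005,0,0.106],[0,0,0]],[[-0.0005,0,0.106],[0,0,0]]]' -1
python3 - <<'E'
from h import *
st()
t=optics.read_camera("scene")
g=lambda i:np.clip(255*(i/255.)**.5,0,255).astype('uint8')
cv2.imwrite("pics/s2.png",crop(g(t["pixels"][:,:,::-1]),200,120,120,110,5))
E
```

```text
clock: 2.12
eef_pos: [0.5337, 0.2856, 0.0752]
tcp_rot: [0.356, 3.12, 0.001]
contact_force: [0.3, 0.5, 0.8]
opening: 0.0918
grasp_force: 0.0
2.12 [0.5337 0.2856 0.0752] yaw 76.98 F [0.3 0.5 0.8] T [0.06  0.033 0.071] op 0.0918 g 0.0 q [ 0.36  0.63  1.48  0.    1.02 -0.98]
```

View pics/s2.png

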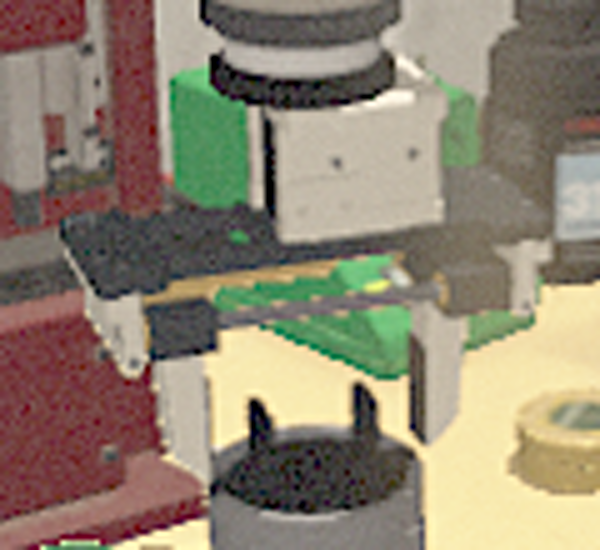

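The tabs stand between the open fingers with about equal gaps (left tab at 250, finger at 210; right tab at 378, finger at 412). I'm closing now.

```bash
python3 -m creep '[[[0,0,0],[0,0,0]],[[0,0,0],[0,0,0]],[[0,0,0],[0,0,0]],[[0,0,0],[0,0,0]],[[0,0,0],[0,0,0]],[[0,0,0],[0,0,0]]]' 1;python3 -m creep '[[[0,0,0],[0,0,0]],[[0,0,0],[0,0,0]],[[0,0,0],[0,0,0]],[[0,0,0],[0,0,0]],[[0,0,0],[0,0,0]],[[0,0,0],[0,0,0]]]'
python3 -c "
from h import *
st()"
```

```text
clock: 2.67
eef_pos: [0.5335, 0.285, 0.0744]
tcp_rot: [0.357, 3.121, 0.0]
contact_force: [0.2, 0.1, -0.6]
opening: 0.0559
grasp_force: 0.0
clock: 3.17
eef_pos: [0.5336, 0.285, 0.0745]
tcp_rot: [0.357, 3.121, 0.0]
contact_force: [-0.3, -0.1, 3.6]
opening: 0.0348
grasp_force: 30.0
3.17 [0.5336 0.285  0.0745] yaw 76.95 F [-0.3 -0.1  3.6] T [-0.089  0.126  0.026] op 0.0348 g 30.0 q [ 0.36  0.64  1.48  0.    1.02 -0.98]
```

Both tabs are fully squeezed. I'll turn 36° first, since the stop can't come before 41°.

```bash
python3 -m creep '[[[0,0,0],[0,0,-2]],[[0,0,0],[0,0,-4]],[[0,0,0],[0,0,-6]],[[0,0,0],[0,0,-8]],[[0,0,0],[0,0,-10]],[[0,0,0],[0,0,-12]],[[0,0,0],[0,0,-12]]]';python3 -c "
from h import *
st()"; python3 -m creep '[[[0,0,0],[0,0,-3]],[[0,0,0],[0,0,-6]],[[0,0,0],[0,0,-9]],[[0,0,0],[0,0,-12]],[[0,0,0],[0,0,-15]],[[0,0,0],[0,0,-18]],[[0,0,0],[0,0,-21]],[[0,0,0],[0,0,-24]],[[0,0,0],[0,0,-24]],[[0,0,0],[0,0,-24]]]';python3 -c "
from h import *
st()"
```

```text
clock: 3.75
eef_pos: [0.5337, 0.2851, 0.0746]
tcp_rot: [0.027, 3.141, 0.001]
contact_force: [-0.6, -0.7, 4.0]
opening: 0.035
grasp_force: 30.0
3.75 [0.5337 0.2851 0.0746] yaw 89.01 F [-0.6 -0.7  4. ] T [0.052 0.028 0.089] op 0.035 g 30.0 q [ 0.36  0.64  1.48  0.    1.02 -1.19]
clock: 4.58
eef_pos: [0.5337, 0.2851, 0.0746]
tcp_rot: [-0.622, 3.079, 0.0]
contact_force: [0.4, -0.3, 5.2]
opening: 0.0347
grasp_force: 30.0
4.58 [0.5337 0.2851 0.0746] yaw 112.83 F [ 0.4 -0.3  5.2] T [0.057 0.03  0.097] op 0.0347 g 30.0 q [ 0.36  0.64  1.48 -0.    1.02 -1.61]
```

```bash
cat > ok.py <<'E'
from h import *
import sys
s=telemetry.state();st();sys.exit(int(abs(s["wrist_torque"][2])>.18))
E
python3 -m creep '[[[0,0,0],[0,0,-1.5]],[[0,0,0],[0,0,-3]],[[0,0,0],[0,0,-3]]]'>/dev/null && python3 ok.py && python3 -m creep '[[[0,0,0],[0,0,-1]],[[0,0,0],[0,0,-2]],[[0,0,0],[0,0,-2]]]' >/dev/null&& python3 ok.py && python3 -m creep '[[[0,0,0],[0,0,-1]],[[0,0,0],[0,0,-2]],[[0,0,0],[0,0,-2]]]' >/dev/null&& python3 ok.py && python3 -m creep '[[[0,0,0],[0,0,-1]],[[0,0,0],[0,0,-2]],[[0,0,0],[0,0,-2]]]'>/dev/null && python3 ok.py&& python3 -m creep '[[[0,0,0],[0,0,-1]],[[0,0,0],[0,0,-2]],[[0,0,0],[0,0,-2]]]'>/dev/null && python3 ok.py&& python3 -m creep '[[[0,0,0],[0,0,-1]],[[0,0,0],[0,0,-2]],[[0,0,0],[0,0,-2]]]'>/dev/null && python3 ok.py
```

```text
4.83 [0.5337 0.2851 0.0745] yaw 115.88 F [ 0.3 -0.1  5.2] T [ 0.106  0.12  -0.024] op 0.0348 g 30.0 q [ 0.36  0.64  1.48  0.    1.02 -1.66]
5.08 [0.5336 0.2851 0.0745] yaw 117.86 F [0.2 0.3 4.8] T [ 0.064  0.07  -0.076] op 0.0347 g 30.0 q [ 0.36  0.64  1.48  0.    1.02 -1.69]
5.33 [0.5336 0.2851 0.0746] yaw 119.86 F [-0.2 -0.3  5.8] T [ 0.095  0.047 -0.047] op 0.0351 g 30.0 q [ 0.36  0.64  1.48  0.    1.02 -1.73]
5.58 [0.5336 0.2851 0.0746] yaw 121.87 F [ 0.3 -0.   5.4] T [ 0.069  0.111 -0.062] op 0.0353 g 30.0 q [ 0.36  0.64  1.48  0.    1.02 -1.76]
5.83 [0.5336 0.2851 0.0745] yaw 123.86 F [ 0.2 -0.6  4.8] T [ 0.065  0.154 -0.058] op 0.0352 g 30.0 q [ 0.36  0.64  1.48  0.    1.02 -1.8 ]
6.08 [0.5336 0.285  0.0745] yaw 125.87 F [0.3 0.1 5.3] T [ 0.149  0.132 -0.047] op 0.0348 g 30.0 q [ 0.36  0.64  1.48  0.    1.02 -1.83]
```

```bash
python3 -m creep '[[[0,0,0],[0,0,-1]],[[0,0,0],[0,0,-2]],[[0,0,0],[0,0,-2]]]'>/dev/null && python3 ok.py && python3 -m creep '[[[0,0,0],[0,0,-1]],[[0,0,0],[0,0,-2]],[[0,0,0],[0,0,-2]]]' >/dev/null&& python3 ok.py && python3 -m creep '[[[0,0,0],[0,0,-1]],[[0,0,0],[0,0,-2]],[[0,0,0],[0,0,-2]]]' >/dev/null&& python3 ok.py && python3 -m creep '[[[0,0,0],[0,0,-1]],[[0,0,0],[0,0,-2]],[[0,0,0],[0,0,-2]]]'>/dev/null && python3 ok.py&& python3 -m creep '[[[0,0,0],[0,0,-1]],[[0,0,0],[0,0,-2]],[[0,0,0],[0,0,-2]]]'>/dev/null && python3 ok.py&& python3 -m creep '[[[0,0,0],[0,0,-1]],[[0,0,0],[0,0,-2]],[[0,0,0],[0,0,-2]]]'>/dev/null && python3 ok.py && python3 -m creep '[[[0,0,0],[0,0,-1]],[[0,0,0],[0,0,-2]],[[0,0,0],[0,0,-2]]]'>/dev/null && python3 ok.py
```

```text
6.33 [0.5336 0.2851 0.0745] yaw 127.86 F [-0.1  0.7  6. ] T [ 0.099  0.091 -0.06 ] op 0.0348 g 30.0 q [ 0.36  0.64  1.48  0.    1.02 -1.87]
6.58 [0.5336 0.2851 0.0746] yaw 129.87 F [-1.1 -0.2  4.7] T [ 0.088  0.109 -0.037] op 0.035 g 30.0 q [ 0.36  0.64  1.48  0.    1.02 -1.9 ]
6.83 [0.5336 0.285  0.0745] yaw 131.86 F [-0.8 -0.2  5.1] T [ 0.069  0.146 -0.082] op 0.0349 g 30.0 q [ 0.36  0.64  1.48  0.    1.02 -1.94]
7.08 [0.5336 0.285  0.0745] yaw 133.86 F [-0.5  0.2  5.3] T [ 0.101  0.109 -0.049] op 0.0351 g 30.0 q [ 0.36  0.64  1.48  0.    1.02 -1.97]
7.33 [0.5332 0.2853 0.0745] yaw 135.85 F [-2.1  2.4  6.1] T [ 0.251  0.383 -0.151] op 0.0349 g 30.0 q [ 0.36  0.64  1.48  0.    1.02 -2.01]
7.58 [0.5328 0.2855 0.0745] yaw 137.8 F [-3.7  1.6  7.3] T [ 0.36   0.577 -0.584] op 0.035 g 30.2 q [ 0.36  0.64  1.49  0.    1.02 -2.04]
```

The stop came at about 58.5° of turn: torque jumped to 0.58 N m, and the force's line of action lies at cap level. I'll ease back 2° and start lifting gently.

```bash
python3 -m creep '[[[0,0,0],[0,0,1]],[[0,0,0],[0,0,2]],[[0,0,0],[0,0,2]],[[0,0,0],[0,0,2]]]'>/dev/null; python3 ok.py; python3 -m creep '[[[0,0,-0.001],[0,0,0]],[[0,0,-0.002],[0,0,0]],[[0,0,-0.003],[0,0,0]],[[0,0,-0.004],[0,0,0]],[[0,0,-0.004],[0,0,0]]]' >/dev/null;python3 ok.py
```

```text
7.92 [0.533  0.2854 0.0745] yaw 135.83 F [-2.2  1.9  6.4] T [0.372 0.429 0.041] op 0.035 g 30.0 q [ 0.36  0.64  1.48  0.    1.02 -2.01]
8.33 [0.5328 0.2849 0.0778] yaw 135.92 F [-1.4  1.2 -2.6] T [ 0.481  0.46  -0.054] op 0.0353 g 30.0 q [ 0.36  0.63  1.48  0.    1.03 -2.01]
```

```bash
python3 -m creep '[[[0,0,-0.001],[0,0,0]],[[0,0,-0.002],[0,0,0]],[[0,0,-0.003],[0,0,0]],[[0,0,-0.003],[0,0,0]]]' >/dev/null;python3 ok.py;  python3 -m creep '[[[0,0,-0.002],[0,0,0]],[[0,0,-0.004],[0,0,0]],[[0,0,-0.006],[0,0,0]],[[0,0,-0.006],[0,0,0]]]' >/dev/null;python3 ok.py
```

```text
8.67 [0.533  0.285  0.0812] yaw 135.94 F [-3.4  3.  -1.5] T [ 0.543  0.697 -0.128] op 0.0353 g 30.0 q [ 0.36  0.63  1.48  0.    1.04 -2.01]
9.0 [0.5335 0.2851 0.0878] yaw 135.95 F [-3.5  2.3 -1. ] T [ 0.524  0.76  -0.089] op 0.0348 g 30.0 q [ 0.36  0.62  1.47  0.    1.05 -2.01]
```

```bash
python3 -m creep '[[[0,0,-0.015],[0,0,0]],[[0,0,-0.035],[0,0,0]],[[0,0,-0.06],[0,0,0]],[[0,0,-0.085],[0,0,0]],[[0,0,-0.11],[0,0,0]],[[0,0,-0.135],[0,0,0]],[[0,0,-0.152],[0,0,0]],[[0,0,-0.16],[0,0,0]],[[0,0,-0.162],[0,0,0]],[[0,0,-0.162],[0,0,0]]]' >/dev/null
python3 - <<'E'
from h import *
st();go([.5835,-.0512,.25],90)
t=optics.read_camera("scene");u=optics.read_camera("top")
g=lambda i:np.clip(255*(i/255.)**.5,0,255).astype('uint8')
cv2.imwrite("pics/s3.png",crop(g(t["pixels"][:,:,::-1]),170,60,150,150,4))
E
```

```text
9.83 [0.5338 0.2846 0.2493] yaw 135.93 F [ 0.3  0.4 -1.2] T [0.093 0.019 0.042] op 0.035 g 30.0 q [ 0.36  0.48  1.25 -0.    1.41 -2.01]
shift [ 0.2068 -0.2693 -0.0006] turn [-3.000e-02  7.000e-02  4.593e+01]
```

View pics/s3.png

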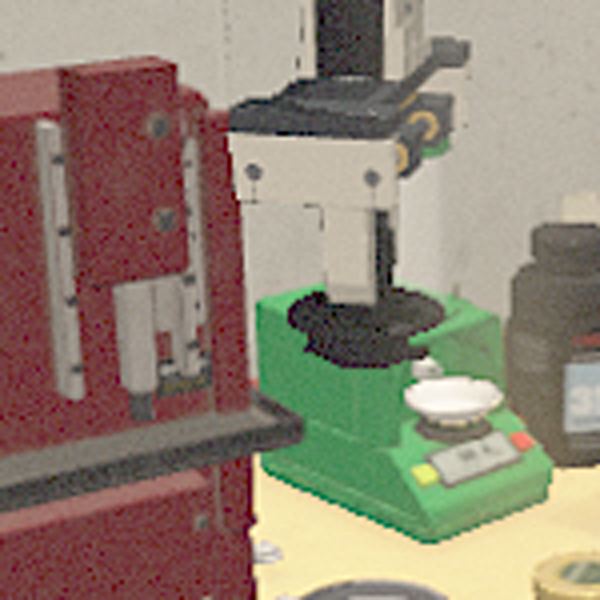

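The cap hangs upright from the gripper, its cover centred near (367,318) in the crop. Next, the transit to above the ring.

```bash
python3 - <<'E'
from h import *
s=optics.read_camera("scene");a=np.linspace(0,2*np.pi,200)
p=(pix(s,np.c_[.5338+.04*np.cos(a),.2846+.04*np.sin(a),0*a+.2408])-[170,60])*4
print("cover top expected l/r/t/b",p.min(0),p.max(0))
E
python3 -m creep '[[[0.01,-0.013,0],[0,0,2]],[[0.03,-0.039,0],[0,0,6]],[[0.05,-0.065,0],[0,0,11]],[[0.07,-0.091,0],[0,0,16]],[[0.09,-0.117,0],[0,0,21]],[[0.11,-0.143,0],[0,0,26]],[[0.13,-0.169,0],[0,0,31]],[[0.15,-0.195,0],[0,0,36]],[[0.17,-0.221,0],[0,0,41]],[[0.19,-0.247,0],[0,0,44]],[[0.202,-0.263,0],[0,0,46]],[[0.2068,-0.2693,0],[0,0,46]]]' 
python3 -m creep '[[[0,0,0],[0,0,0]],[[0,0,0],[0,0,0]],[[0,0,0],[0,0,0]]]'
python3 - <<'E'
from h import *
st();go([.5835,-.0512,.12],90)
t=optics.read_camera("top");g=lambda i:np.clip(255*(i/255.)**.5,0,255).astype('uint8')
s=optics.read_camera("scene")
cv2.imwrite("pics/s4.png",np.hstack([crop(g(t["pixels"][:,:,::-1]),370,130,80,80,4.8),crop(g(s["pixels"][:,:,::-1]),320,120,80,80,4.8)]))
E
```

```text
cover top expected l/r/t/b [280.17808914 281.55509017] [440.79117694 330.56444411]
clock: 10.98
eef_pos: [0.583, -0.0542, 0.2477]
tcp_rot: [-0.009, -3.14, 0.001]
contact_force: [0.5, -0.4, -0.8]
opening: 0.035
grasp_force: 30.0
clock: 11.23
eef_pos: [0.5829, -0.0496, 0.2488]
tcp_rot: [0.001, -3.141, -0.001]
contact_force: [0.9, 0.2, -0.5]
opening: 0.035
grasp_force: 30.0
11.23 [ 0.5829 -0.0496  0.2488] yaw 90.05 F [ 0.9  0.2 -0.5] T [0.07  0.045 0.02 ] op 0.035 g 30.0 q [-0.22  0.44  1.31  0.    1.39 -1.79]
shift [-0.0007 -0.0018  0.1288] turn [ 0.05 -0.05  0.05]
```

View pics/s4.png

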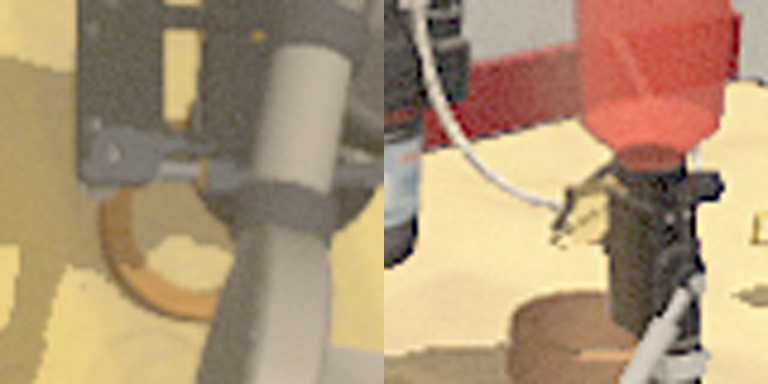

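The top view shows the ring half hidden by the wrist and the cap directly above it. In the scene view the hopper stand covers part of the ring. I'll measure the cap's in-hand offset numerically from s3.

```bash
python3 - <<'E'
from h import *
i=cv2.imread("pics/s3.png").astype(int)
for y in range(280,372,8):
    r=i[y,240:500]; d=np.where(r.max(1)<95)[0]+240
    print(y,(d.min(),d.max(),len(d)) if len(d) else None)
s=optics.read_camera("scene");a=np.linspace(0,2*np.pi,400)
for z in(.2408,.2348):
    p=(pix(s,np.c_[.5338+.04*np.cos(a),.2846+.04*np.sin(a),0*a+z])-[170,60]+.5)*4-.5
    print(z,p.min(0),p.max(0),p[p[:,0].argmin()],p[p[:,0].argmax()])
P=np.array([[.5338,.2846,.24],[.5348,.2846,.24],[.5338,.2856,.24],[.5338,.2846,.241]]);q=pix(s,P)*4;print((q[1:]-q[0]).round(2))
E
```

```text
280 (np.int64(377), np.int64(391), 15)
288 (np.int64(377), np.int64(402), 26)
296 (np.int64(305), np.int64(425), 71)
304 (np.int64(293), np.int64(436), 109)
312 (np.int64(288), np.int64(442), 138)
320 (np.int64(287), np.int64(441), 151)
328 (np.int64(293), np.int64(428), 115)
336 (np.int64(307), np.int64(408), 102)
344 (np.int64(307), np.int64(407), 101)
352 (np.int64(304), np.int64(428), 125)
360 (np.int64(325), np.int64(402), 78)
368 (np.int64(341), np.int64(387), 32)
0.2408 [281.67907935 283.05421531] [442.29421913 332.0638927 ] [281.67907935 308.67375207] [442.29421913 306.48751891]
0.2348 [282.17759706 294.15551242] [442.40963368 343.88650427] [282.17759706 320.16979599] [442.40963368 317.91582906]
[[-1.01 -0.51]
 [-1.73  0.34]
 [-0.05 -1.91]]
```

```bash
python3 -c "
from h import *
st();go([.5835,-.0512,.09],90)"; python3 -m creep '[[[0,0,0.02],[0,0,0]],[[0,0,0.05],[0,0,0]],[[0,0,0.08],[0,0,0]],[[0,0,0.11],[0,0,0]],[[0,0,0.13],[0,0,0]],[[0,0,0.145],[0,0,0]],[[0,0,0.155],[0,0,0]],[[0,0,0.16],[0,0,0]],[[0,0,0.16],[0,0,0]],[[0,0,0.16],[0,0,0]]]' >/dev/null; python3 -c "
from h import *
st();go([.5835,-.0512,.0445],90)
t=optics.read_camera('scene');g=lambda i:np.clip(255*(i/255.)**.5,0,255).astype('uint8')
cv2.imwrite('pics/s5.png',crop(g(t['pixels'][:,:,::-1]),315,130,100,90,6))"
```

```text
11.38 [ 0.5831 -0.0496  0.2493] yaw 90.07 F [ 0.8 -0.3 -1.1] T [ 0.026  0.023 -0.049] op 0.0351 g 30.0 q [-0.22  0.44  1.31  0.    1.39 -1.79]
shift [-0.0004 -0.0017  0.1593] turn [0.02 0.   0.07]
12.22 [ 0.5837 -0.0507  0.09  ] yaw 89.98 F [-0.4 -0.3 -1.1] T [ 0.059 -0.012 -0.026] op 0.0352 g 30.0 q [-0.22  0.59  1.53  0.    1.02 -1.79]
shift [ 0.0002 -0.0005  0.0455] turn [-0.01  0.07 -0.02]
```

View pics/s5.png

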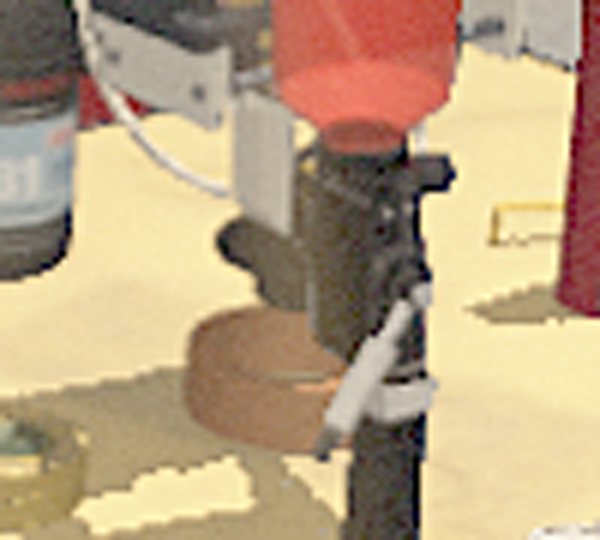

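The cap hangs over the ring, with the cover's left edge at about 217 and the ring's left edge at about 187. I'll check both against the predictions.

```bash
python3 - <<'E'
from h import *
s=optics.read_camera("scene");a=np.linspace(0,2*np.pi,400)
for n,x,y,z,r in(("ringtop",.5835,-.0512,.03,.049),("cover",.5837,-.0507,.078,.04),("body ringbot",.5835,-.0512,0,.049)):
    p=(pix(s,np.c_[x+r*np.cos(a),y+r*np.sin(a),0*a+z])-[315,130]+.5)*6-.5
    print(n,p.min(0),p.max(0))
i=cv2.imread("pics/s5.png").astype(int)
for y in (225,234,240,246,252): print(y,np.where(i[y,180:320].max(1)<110)[0].min()+180)
for y in (345,360,375,390): 
    r=i[y,150:240];print(y,r[::6].tolist())
E
```

```text
ringtop [185.37946929 303.69856885] [410.56221168 393.64709217]
cover [209.94936644 211.20757105] [396.61229536 279.97906061]
body ringbot [182.43665337 364.64507407] [405.46623935 457.92433316]
225 228
234 219
240 217
246 218
252 221
345 [[162, 217, 238], [166, 218, 240], [168, 219, 241], [165, 219, 240], [169, 223, 245], [168, 223, 245], [140, 180, 206], [79, 108, 143], [68, 95, 130], [80, 109, 144], [82, 107, 142], [83, 106, 135], [83, 107, 138], [81, 109, 145], [91, 119, 152]]
360 [[170, 220, 241], [175, 226, 247], [178, 230, 251], [179, 231, 252], [182, 237, 255], [173, 228, 250], [128, 169, 194], [79, 108, 142], [67, 100, 135], [83, 112, 145], [87, 111, 143], [76, 105, 141], [77, 109, 143], [78, 112, 144], [80, 113, 148]]
375 [[119, 156, 174], [105, 139, 154], [105, 136, 150], [106, 141, 156], [108, 146, 161], [107, 140, 157], [91, 118, 140], [81, 105, 134], [71, 103, 136], [73, 106, 142], [80, 106, 146], [93, 117, 153], [89, 120, 151], [79, 111, 143], [87, 114, 144]]
390 [[112, 145, 162], [111, 147, 163], [115, 151, 166], [110, 147, 162], [116, 150, 165], [110, 140, 159], [85, 112, 135], [80, 106, 135], [71, 102, 138], [81, 107, 144], [85, 108, 144], [76, 106, 139], [82, 113, 146], [94, 119, 153], [93, 120, 155]]
```

```bash
cat > okz.py <<'E'
from h import *
import sys
s=telemetry.state();st();sys.exit(int(abs(s["contact_force"]).max()>6))
E
python3 -m creep '[[[-0.001,-0.0005,0.007],[0,0,0]],[[-0.001,-0.0005,0.014],[0,0,0]],[[-0.001,-0.0005,0.02],[0,0,0]],[[-0.001,-0.0005,0.024],[0,0,0]],[[-0.001,-0.0005,0.028],[0,0,0]],[[-0.001,-0.0005,0.03],[0,0,0]],[[-0.001,-0.0005,0.03],[0,0,0]]]' >/dev/null; python3 okz.py && python3 -m creep '[[[0,0,0.002],[0,0,0]],[[0,0,0.004],[0,0,0]],[[0,0,0.006],[0,0,0]],[[0,0,0.008],[0,0,0]],[[0,0,0.01],[0,0,0]],[[0,0,0.01],[0,0,0]],[[0,0,0.01],[0,0,0]]]'>/dev/null; python3 okz.py && python3 -m creep '[[[0,0,0.001],[0,0,0]],[[0,0,0.002],[0,0,0]],[[0,0,0.003],[0,0,0]],[[0,0,0.003],[0,0,0]]]'>/dev/null; python3 okz.py
```

```text
12.9 [ 0.5839 -0.0513  0.0585] yaw 89.95 F [-0.6 -0.2 -1.3] T [ 0.001 -0.004 -0.023] op 0.0348 g 30.0 q [-0.22  0.63  1.55  0.    0.96 -1.79]
13.48 [ 0.5841 -0.0514  0.0491] yaw 89.95 F [ 0.2 -1.  -1.4] T [ 0.01  -0.016  0.003] op 0.0347 g 30.0 q [-0.22  0.64  1.56  0.    0.94 -1.79]
13.82 [ 0.5841 -0.0514  0.046 ] yaw 89.95 F [ 0.3 -0.2 -1.3] T [ 0.051  0.001 -0.016] op 0.035 g 30.0 q [-0.22  0.64  1.56  0.    0.93 -1.79]
```

```bash
python3 -m creep '[[[0,0,0.0005],[0,0,0]],[[0,0,0.001],[0,0,0]],[[0,0,0.001],[0,0,0]]]'>/dev/null; python3 okz.py && python3 -m creep '[[[0,0,0.0005],[0,0,0]],[[0,0,0.001],[0,0,0]],[[0,0,0.001],[0,0,0]]]'>/dev/null; python3 okz.py && python3 -m creep '[[[0,0,0.0005],[0,0,0]],[[0,0,0.001],[0,0,0]],[[0,0,0.001],[0,0,0]]]'>/dev/null; python3 okz.py
```

```text
14.07 [ 0.5841 -0.0514  0.0451] yaw 89.94 F [-0.4 -0.1 -1.5] T [-0.024  0.02   0.003] op 0.0352 g 30.0 q [-0.22  0.65  1.56  0.    0.93 -1.79]
14.32 [ 0.5843 -0.0514  0.0446] yaw 89.95 F [-1.1  0.4  1.4] T [0.052 0.162 0.008] op 0.0353 g 30.0 q [-0.22  0.65  1.57  0.    0.93 -1.79]
14.57 [ 0.5843 -0.0514  0.0445] yaw 89.95 F [-3.6  1.1  9.9] T [ 0.131  0.649 -0.012] op 0.035 g 30.0 q [-0.22  0.65  1.57  0.    0.93 -1.79]
```

The cover reached the ring exactly at the predicted height. Now relieve the pressure and open.

```bash
python3 -m creep '[[[0,0,-0.0005],[0,0,0]],[[0,0,-0.0009],[0,0,0]],[[0,0,-0.0009],[0,0,0]],[[0,0,-0.0009],[0,0,0]]]'>/dev/null; python3 okz.py;  python3 -m creep '[[[0,0,0],[0,0,0]],[[0,0,0],[0,0,0]],[[0,0,0],[0,0,0]],[[0,0,0],[0,0,0]],[[0,0,0],[0,0,0]],[[0,0,0],[0,0,0]],[[0,0,0],[0,0,0]],[[0,0,0],[0,0,0]],[[0,0,0],[0,0,0]],[[0,0,0],[0,0,0]],[[0,0,0],[0,0,0]],[[0,0,0],[0,0,0]]]' -1 >/dev/null; python3 okz.py
```

```text
14.9 [ 0.5843 -0.0514  0.0445] yaw 89.95 F [-3.2  0.3  5.9] T [0.06  0.413 0.019] op 0.035 g 30.0 q [-0.22  0.65  1.57  0.    0.93 -1.79]
15.9 [ 0.5842 -0.0514  0.0441] yaw 89.95 F [0.5 0.4 0.7] T [ 0.048  0.017 -0.039] op 0.0918 g 0.0 q [-0.22  0.65  1.57  0.    0.93 -1.79]
```

Released. Next I raise the arm, then move it back toward the left so both cameras can see the cap.

```bash
python3 -m creep '[[[0,0,-0.01],[0,0,0]],[[0,0,-0.03],[0,0,0]],[[0,0,-0.06],[0,0,0]],[[0,0,-0.09],[0,0,0]],[[0,0,-0.12],[0,0,0]],[[0,0,-0.15],[0,0,0]],[[0,0,-0.18],[0,0,0]],[[0,0,-0.2],[0,0,0]],[[0,0,-0.205],[0,0,0]],[[0,0,-0.205],[0,0,0]]]' >/dev/null; python3 -m creep '[[[0,0.02,0],[0,0,0]],[[0,0.05,0],[0,0,0]],[[0,0.08,0],[0,0,0]],[[0,0.11,0],[0,0,0]],[[0,0.14,0],[0,0,0]],[[0,0.17,0],[0,0,0]],[[0,0.19,0],[0,0,0]],[[0,0.2,0],[0,0,0]],[[0,0.2,0],[0,0,0]],[[0,0.2,0],[0,0,0]],[[0,0.2,0],[0,0,0]]]' >/dev/null
python3 - <<'E'
from h import *
st()
t=optics.read_camera("top");g=lambda i:np.clip(255*(i/255.)**.5,0,255).astype('uint8')
s=optics.read_camera("scene")
cv2.imwrite("pics/s6.png",np.hstack([crop(g(t["pixels"][:,:,::-1]),383,148,56,56,7),crop(g(s["pixels"][:,:,::-1]),335,160,56,56,7)]))
a=np.linspace(0,2*np.pi,400)
p=(pix(t,np.c_[.5835+.04*np.cos(a),-.0512+.04*np.sin(a),0*a+.036])-[383,148]+.5)*7-.5;print(p.min(0),p.max(0))
E
```

```text
17.65 [0.5843 0.1472 0.2485] yaw 89.89 F [0.8 0.3 0.6] T [ 0.013  0.06  -0.039] op 0.0923 g 0.0 q [ 0.12  0.47  1.26 -0.    1.41 -1.45]
[88.10991416 69.4366154 ] [332.34357381 311.96310681]
```

View pics/s6.png

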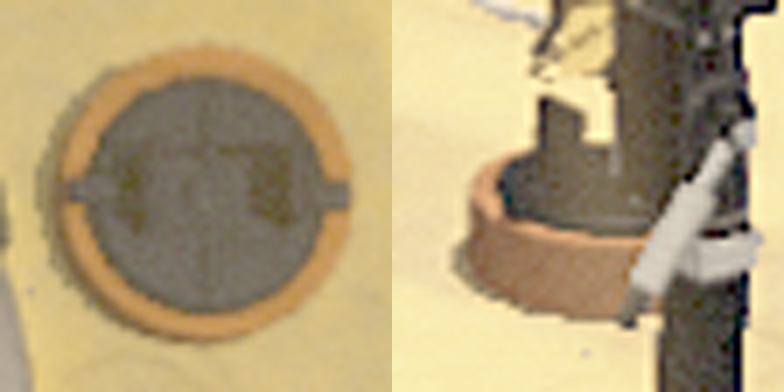

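The cap lies flat in the ring and is centred to within a pixel: cover centre at (205,194) in the crop, ring centre at (207,193). Handing in now.

```bash
python3 -c "
from station import ticket
print(ticket.close_job())"
```

```text
the job is handed in; nothing more can be done
None
```

The job is handed in: I turned the cap to its stop at about 58°, lifted it off and released it in the wooden ring, where the last pictures show it flat and centred to about 1 mm; the torque peaked at 0.58 N m against the stop, above the 0.25 N m called plenty, and no verdict was returned.

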